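Fit the charged battery in the rover and shut its bay

ROBOT

A 6-joint arm with a two-finger parallel gripper is mounted at the origin on the work surface. World frame = base frame: x ahead of the robot, y to its left, z up, the work surface at z = 0. Lengths are in m, angles in rad, forces in N, time in s.
With the tool pointing down it reaches from about 0.3 to 0.875 m from the base axis. Payload 6.4 kg.
Tool frame: the origin (TCP) lies at the very end of the fingers, on their centre line; the grasp point (between the pads) lies 19 mm behind it (ctrl.hold_point_z is the distance from the TCP to the grasp point, in m); y points along the fingers, x is the direction in which the jaws open and shut, and the axes are right-handed (so a half turn about y gives the same grasp; the last joint's range is limited). The gripper opens to 85 mm and grips with 20 to 120 N. Pads are 22 mm wide; open, the fingers measure 114 mm over their backs; the gripper's body (76 mm by 85 mm) begins 54 mm behind the grasp point. The pads swing forward as they close: fully open they stand 13 mm farther back than shut.
Start: joints at [-1.442, 0.181, 1.607, -0, 1.354, -0.206], TCP at [0.189, -0.543, 0.231] pointing down, gripper open.
Joint ranges: [-2.99, 2.99], [-0.89, 2.07], [0.3, 2.58], [-1.14, 4.28], [0, 2.63], [-3.12, 3.12]. Speed limits (rad/s): [2.57, 2.57, 3.01, 3.14, 3.14, 3.14].

INTERFACE

Orientations are given as a unit quaternion [w, x, y, z].
In Python, from bench import ctrl, imaging gives the robot as it stands.
- The arm moves only by the shell command python3 -m jog 'ROWS'. ROWS is JSON, a list of rows, each a list of 3 entries, a list of its own where there are three numbers: the shift along the tool's x, y, z in cm, then the turn, a rotation vector about the tool's x, y, z in rad, then the finger opening in cm, from 0 to 8.54. A call has 1 to 12 rows; each row shifts and turns the pose as measured when the row begins, along the tool's axes as they then stand; what a row does not reach is not made up. A row lasts 1/12 s, in which the tool goes at most 41.7 mm and 7.16 degrees, less where a joint would pass 70% of its speed; a pose out of reach is approached as far as the arm can. A call is refused whole if a number of a shift passes 4.17 or a number of a turn 0.125, either way. A call with a gripper value outside its range is refused whole. The fingers move at their own pace and stop on an object; the grip force is fixed at half the most. Time passes only in rows, so rows that do not move let the fingers close. It gives the time, the measured TCP pose, the force and the opening at its end, in the units of the state.
- ctrl.get_obs(): the state, without advancing time (a new reading comes with each control period).
- imaging.camera(name): name is "scene" or "top" or "wrist"; returns a dict with "frame" (384x512x3 uint8, red, green, blue), "depth" (384x512 float32, m along the optical axis (not along the pixel's ray), 0 where there is no reading), "K" (3x3 intrinsics, pixels), "R" (3x3) and "t" (3): a world point X has camera coordinates R X + t. Camera axes: x right, y down, z forward; pixel columns grow to the right and rows downward; lengths in m; the calibration is good to about 2 mm. A picture is of the moment at which its call begins.
- ctrl.hand_in(): hands the job in, once; it reports no verdict.
The state is a dict: "time_s": time; "q": joint angles; "dq": joint speeds; "joint_efforts": joint torques, N m; "eef_pos": TCP position; "eef_rot": TCP orientation; "wrist_force": force on the tool from outside, world axes, zero at the start; "torque": the same for the moment, N m; "opening": opening from 0.0 (shut) to 1.0 (fully open).
Only numpy, scipy, OpenCV 4.12 (cv2) and the standard library are available. Lean on these libraries where they do the work, as an engineer would, in place of code of your own. Each camera call takes 0.05 s, during which the arm holds its last target. There are 200 camera calls.

TASK

The school rover needs its battery: draw the wide, flat pack out of the charger and lay it flat on the table, then take it again across its middle and lower it gently, not dropped, into the rover's open battery bay, brass contacts against the bay's brass springs, until it lies flat on the floor of the bay. Then slide the rover's cover fully shut over it. Leave the taller, narrower pack in the charger and everything else on the table as it is.

Things in the scene. Friction and masses are not known exactly. Their poses are not given: they have to be found in the camera images.
- rover: Aluminium four-wheeled school rover, about 325 long, 206 over the wheels, standing fixed on a plywood service stand (it does not roll). Origin on the table under the chassis; x points to its front (range finder and lamps), y to its left, z up. Front half: the open-topped battery bay. Rear half: a closed deck over which the cover is parked. Two cover rails run along both sides, 122 apart inside, tops 96 above the table.
- bay (a point): Centre of the battery bay's floor, axes as the rover's, 48 above the table. The bay is 110 long in x (inside, between end walls 36 high above the floor) and 128 wide in y. Four black locating blocks in its corners, 26 high above the floor, leave a pocket 60 wide in y for the pack; between the front and the rear blocks, the middle 48 of the bay's length is free across the full width for the fingers, so the pack can only be lowered in by a grip across its middle.
- bay_contacts (a point): On the bay's floor at its rear end wall (the one next to the parked cover), which carries two brass contact springs; the pack's brass contacts must face it.
- cover (a joint): Flat cover of the bay on its slide joint, along the rover's x: 0 = fully shut over the bay, grows to 0.142 m as it slides to the rover's rear. It starts somewhere between 0.119 and 0.140, clear of the bay. It stays where it is left; sliding takes about 2 to 4 N; stops are rigid. The cover is 118 long (x), 130 wide, 4 thick, its top 90 above the table, its underside 38 above the bay's floor.
- cover_bar (a point): Middle of the top of the cover's upstanding grip bar, which moves with the cover. The bar stands on the middle of the cover, 12 thick in the rover's x, 60 long in y, 18 high above the cover (top 108 above the table); free all round, to be pinched or pushed.
- charger: Black two-bay battery charger, fixed to the table, 160 deep, 206 wide, 62 high. Origin on the table at the middle of its front (mouth) face; x points into the charger, away from the mouths, z up. The two bays are centred at y = +50 and y = -50, each 64 wide, floor 8 above the table, ceiling 50 above the table, open at x = 0. The packs stand out of the mouths by 38 mm, with nothing below that part. Which pack is in which bay varies.
- pack: The rover's battery pack: wide, flat black block with a blank pale label, 104 long (x), 54 wide (y), 28 high (z), 0.2 to 0.4 kg. Origin at the centre of its underside; x points to the end with the two brass contacts, which is deep in the charger at the start; the ribbed tail end (-x) stands out of the mouth.
- pack_contacts (a point): Middle of the lower edge of the pack's contact end, 52 from the pack's origin along its x.
- tall_pack: Another device's pack, in the other bay: narrower and taller, 104 long, 46 wide, 36 high. Stays in the charger. Origin at the centre of its underside.
- nose_pliers: Black-handled long-nose pliers, 165 long, 50 wide, 12 high, lying between the charger and the rover. Origin near the middle of its underside.
- cutters: Side cutters, 140 long, 57 wide, 12 high, lying far behind the rover and charger. Origin near the middle of its underside.
- tree_a: Small circuit-board fir tree, 100 high, 54 wide, standing on a black foot behind the rover. Origin under its foot.
- tree_b: The other circuit-board fir tree, the same. Origin under its foot.
- multimeter: Grey multimeter lying near the robot, 150 x 74 x 44 high. Origin at the centre of its underside.
- screwdriver: Screwdriver, 170 long, lying to the right of the rover.
- solder_reel: Reel of solder, black cheeks, 56 across and 36 high, standing to the right. Origin under its centre.
Not all that is in view belongs to the job. What is shaped like the pack but orange is not meant.

How it is judged:
By the outcome, as a careful person would: the job done as asked, in the order asked, and still so for the second after the job is handed in, with the robot touching nothing.
It also fails if it takes over 51 s, if anything falls off the work surface, if the arm or the gripper's body presses on something with over 40 N, if the wrist force passes 120 N, or if a joint passes its speed limit or range.

## Working session

There is one attempt and no reset: what is moved stays moved. The work goes in short steps, Python scripts to look and compute and a shell command to move; the robot and the scene stay as the last step left them, time stands still between calls to the robot, and variables do not carry over. Pictures are saved under pics/ and viewed, about 8 in all and at most 12, crops included, and the job is handed in when it is done.

```bash
ls; mkdir -p pics; cat > h.py <<'E'
import numpy as np, cv2
from bench import ctrl, imaging
from scipy.spatial.transform import Rotation as Rn
def cam(n):
    c=imaging.camera(n); c={k:np.array(v) for k,v in c.items()}; return c
def cloud(c):
    K=c["K"];d=c["depth"];v,u=np.mgrid[:d.shape[0],:d.shape[1]]
    P=np.stack([(u-K[0,2])/K[0,0]*d,(v-K[1,2])/K[1,1]*d,d],-1)
    return (P-c["t"])@c["R"]
def save(c,name,box=None,s=1):
    f=c["frame"][...,::-1]
    if box: f=f[box[1]:box[3],box[0]:box[2]]
    cv2.imwrite("pics/"+name,cv2.resize(f,None,fx=s,fy=s,interpolation=cv2.INTER_CUBIC))
def rot(o): return Rn.from_quat(np.roll(o["eef_rot"],-1))
E
python3 - <<'E'
from h import *
o=ctrl.get_obs(); print(o["time_s"],o["eef_pos"],rot(o).as_matrix().round(3).tolist(),ctrl.hold_point_z)
a,b=cam("top"),cam("scene")
f=np.hstack([a["frame"],b["frame"]])
save(a,"top.png",s=1.5); save(b,"scene.png",s=1.5)
for c in(a,b): print(c["R"].round(2).tolist(),c["t"],c["K"][0,0],(-c["R"].T@c["t"]).round(3))
E
```

```text
pics
0.0 [ 0.18887434 -0.54252385  0.23039274] [[0.329, -0.0, 0.944], [-0.944, 0.002, 0.329], [-0.002, -1.0, 0.0]] 0.0187
[[0.0, -1.0, -0.0], [-1.0, -0.0, -0.04], [0.04, 0.0, -1.0]] [-0.05046017  0.56571219  1.34217291] 468.16063246609957 [ 0.515 -0.055  1.362]
[[0.08, 1.0, -0.01], [0.66, -0.06, -0.75], [-0.75, 0.05, -0.66]] [ 0.0155456  -0.30355464  1.81318769] 498.9358396487741 [ 1.555 -0.126  0.972]
```

View pics/top.png

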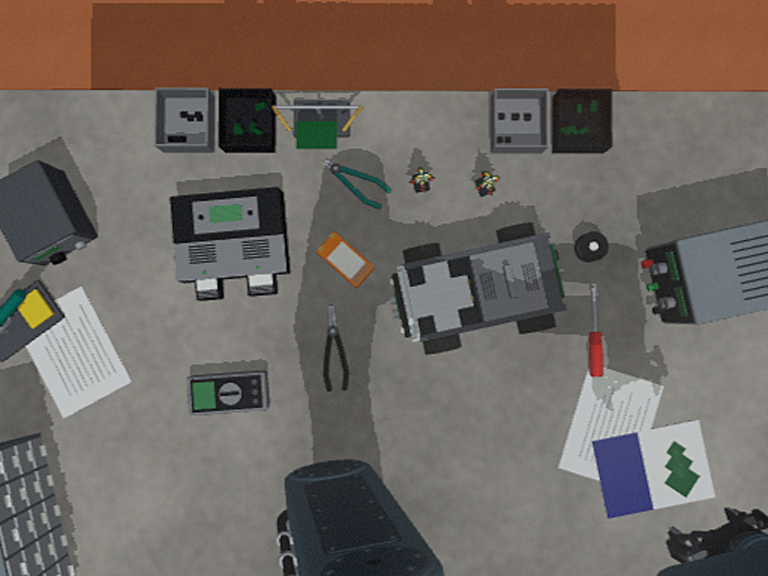

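View pics/scene.png

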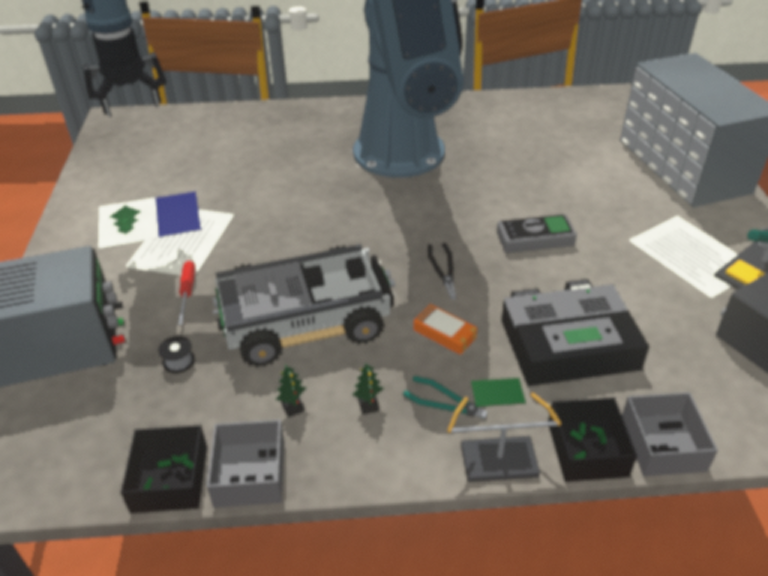

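Top view (1.5×): charger at (230,235) with two tails out of the mouths at (208,290) and (262,285); rover at (480,285), front to the left; orange decoy at (345,260). Candidates: left tail, right tail, orange block. The orange one is excluded, and height and width decide between the tails.

```bash
cat > m.py <<'E'
from h import *
c=cam("top");P=cloud(c);save(c,"crop.png",(105,115,200,205),6)
Z=P[...,2]
def fit(mask,name):
    n,l,s,_=cv2.connectedComponentsWithStats(mask.astype(np.uint8))
    for i in range(1,n):
        if s[i,4]<60: continue
        p=P[l==i]; r=cv2.minAreaRect((p[:,:2]*1000).astype(np.float32))
        print(name,s[i],"n rect",np.round(r[0],1),np.round(r[1],1),round(r[2],1),"z",np.median(p[:,2]).round(4),p[:,2].max().round(3))
roi=np.zeros(Z.shape,bool);roi[115:205,105:200]=1
fit(roi&(Z>.05)&(Z<.075),"charger")
low=roi&(Z>.02)&(Z<.055);low[:180]=0
fit(low,"tails")
r2=np.zeros(Z.shape,bool);r2[145:240,255:385]=1
fit(r2&(Z>.084)&(Z<.102),"top parts")
fit(r2&(Z>.102)&(Z<.118),"bar")
fit(r2&(Z>.066)&(Z<.080),"blocks")
fit(r2&(Z>.04)&(Z<.055),"floor")
E
python3 m.py
```

```text
charger [ 114  125   78   63 4197] n rect [664.5 248.5] [161.1 208.7] 5.1 z 0.0602 0.073
tails [165 181  20  16 275] n rect [571.1 189.4] [40.2 55.3] 6.7 z 0.0366 0.055
tails [130 185  20  15 250] n rect [561.5 288.4] [39.  47.4] 6.1 z 0.0438 0.055
top parts [ 265  155  113   73 2761] n rect [ 563.9 -219.9] [144.1 281.6] 12.4 z 0.0916 0.102
bar [336 176   9  23 104] n rect [ 574.9 -269.7] [59.5 12.6] 12.6 z 0.1075 0.115
blocks [335 148  21  13 139] n rect [ 668.5 -290.7] [25.9 53.9] 12.1 z 0.0744 0.08
blocks [270 162  23  13 144] n rect [ 628.8 -112.5] [25.4 57.3] 13.0 z 0.0749 0.08
blocks [366 166  11  26  80] n rect [ 600.1 -359.1] [69.8 30.1] 3.2 z 0.0754 0.08
blocks [299 171  14  14 142] n rect [ 601.6 -180.7] [33.6 33.8] 10.0 z 0.0746 0.08
blocks [271 177  13  14 128] n rect [ 585.  -101.1] [32.1 33.5] 11.9 z 0.0744 0.08
blocks [260 182  15  43 237] n rect [530.8 -69.5] [119.2  24.5] 12.6 z 0.0742 0.08
blocks [306 203  14  15 141] n rect [ 513.  -200.4] [32.3 34.1] 12.0 z 0.0743 0.08
blocks [349 209  21  13 145] n rect [ 498.9 -327.5] [25.6 52.5] 12.9 z 0.0747 0.08
blocks [279 210  13  14 127] n rect [ 495.7 -122.5] [31.6 30. ] 12.4 z 0.0737 0.08
blocks [284 223  22  13 153] n rect [ 459.8 -150.5] [25.5 56.9] 11.9 z 0.076 0.08
floor [ 274  174   43   47 1219] n rect [ 549.3 -151.7] [126. 109.] 12.5 z 0.0484 0.055
floor [265 180  13  45 157] n rect [535.3 -86.6] [127.1   9.6] 12.4 z 0.0488 0.055
```

View pics/crop.png

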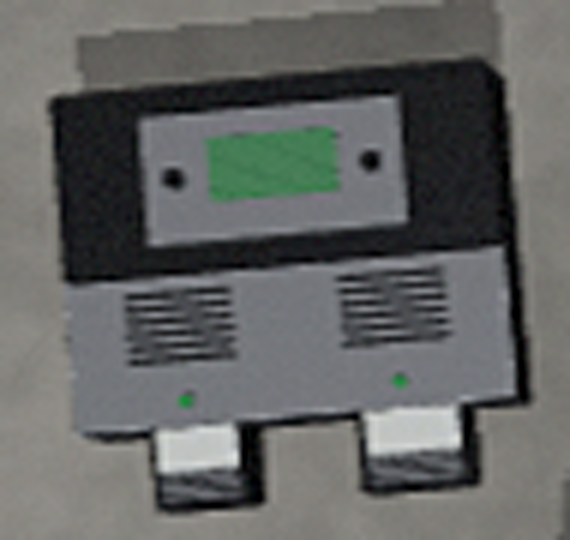

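The right tail at crop px (420,450) is 55 mm wide with its top at z = 0.037, so it is the wide flat pack in the y = −50 bay. The left one is 47 mm wide at z = 0.044, so it is the tall pack. The bay centre, bar and charger axes all agree with the given sizes. Now moving.

```bash
cat > g.py <<'E'
# remaining shift/turn to target x y z(mm) yaw(deg of tool z axis), tool axes, cm/rad
import sys
from h import *
x,y,z,yaw=map(float,sys.argv[1:5]); o=ctrl.get_obs(); R=rot(o); a=np.radians(yaw)
zt=np.array([np.cos(a),np.sin(a),0]); yt=np.array([0,0,-1.]); T=Rn.from_matrix(np.c_[np.cross(yt,zt),yt,zt])
d=np.array([x,y,z])/1000-o["eef_pos"]
print("t",round(o["time_s"],2),"pos",(np.array(o["eef_pos"])*1000).round(1),"F",np.round(o["wrist_force"],1),"open",round(o["opening"],3))
print("shift cm now",(R.inv().apply(d)*100).round(2),"| after turn",(T.inv().apply(d)*100).round(2),"turn",(R.inv()*T).as_rotvec().round(3))
E
python3 -m jog '[[[0,0,0],[0,0.12,0],8.54],[[0,0,0],[0,0.12,0],8.54]]'; python3 g.py 570 189 110 5.5
```

```text
time_s: 0.32
eef_pos: [0.1888, -0.5421, 0.2298]
eef_rot: [0.523, -0.521, 0.478, -0.476]
wrist_force: [-0.1, 0.5, 0.3]
opening: 0.998
t 0.32 pos [ 188.8 -542.1  229.8] F [-0.1  0.5  0.3] open 0.998
shift cm now [-69.35  12.17  44.54] | after turn [-69.12  11.98  44.95] turn [ 0.    -0.006 -0.003]
```

```bash
python3 -m jog '[[[-3.4,0,2.2],[0,0,0],8.54],[[-3.4,0,2.2],[0,0,0],8.54],[[-3.4,0,2.2],[0,0,0],8.54],[[-3.4,0,2.2],[0,0,0],8.54],[[-3.4,0,2.2],[0,0,0],8.54],[[-3.4,0,2.2],[0,0,0],8.54],[[-3.4,0,2.2],[0,0,0],8.54],[[-3.4,0,2.2],[0,0,0],8.54],[[-3.4,0,2.2],[0,0,0],8.54],[[-3.4,0,2.2],[0,0,0],8.54],[[-3.4,0,2.2],[0,0,0],8.54],[[-3.4,0,2.2],[0,0,0],8.54]]'; python3 g.py 570 189 110 5.5
```

```text
time_s: 1.32
eef_pos: [0.4197, -0.1057, 0.2273]
eef_rot: [0.517, -0.516, 0.484, -0.482]
wrist_force: [1.4, 0.4, -0.0]
opening: 0.999
t 1.32 pos [ 419.7 -105.7  227.3] F [ 1.4  0.4 -0. ] open 0.999
shift cm now [-28.35  11.85  16.97] | after turn [-27.89  11.73  17.78] turn [ 0.001 -0.029 -0.005]
```

```bash
python3 -m jog '[[[-3.3,0.6,2.1],[0,-0.03,0],8.54],[[-3.3,0.6,2.1],[0,0,0],8.54],[[-3.3,0.6,2.1],[0,0,0],8.54],[[-3.3,0.6,2.1],[0,0,0],8.54],[[-3.3,1.2,2.1],[0,0,0],8.54],[[-3.3,1.2,2.1],[0,0,0],8.54],[[-3.3,1.2,2.1],[0,0,0],8.54],[[-3.0,1.2,1.8],[0,0,0],8.54],[[-2,1.2,1.2],[0,0,0],8.54],[[0,0,0],[0,0,0],8.54]]'; python3 g.py 570 189 110 5.5
```

```text
time_s: 2.15
eef_pos: [0.5734, 0.2115, 0.142]
eef_rot: [0.528, -0.524, 0.472, -0.473]
wrist_force: [-1.1, 0.2, -0.8]
opening: 0.998
t 2.15 pos [573.4 211.5 142. ] F [-1.1  0.2 -0.8] open 0.998
shift cm now [ 2.21  3.19 -0.59] | after turn [ 2.21  3.2  -0.55] turn [-0.005  0.01  -0.003]
```

```bash
python3 -m jog '[[[2.2,1.5,-0.55],[0,0.01,0],8.54],[[0,1.5,0],[0,0,0],8.54],[[0,0,0],[0,0,0],8.54]]'; python3 g.py 570 189 10 5.5; python3 - <<'E'
from h import *
c=cam("wrist");save(c,"w1.png");P=cloud(c);Z=P[...,2]
print((-c["R"].T@c["t"]).round(3))
m=(Z>.03)&(Z<.041)&(P[...,0]>.53)&(P[...,0]<.6)&(P[...,1]>.15)&(P[...,1]<.235)
p=P[m];print(len(p),cv2.minAreaRect((p[:,:2]*1000).astype(np.float32)),np.median(p[:,2]))
E
```

```text
time_s: 2.4
eef_pos: [0.5697, 0.1909, 0.1097]
eef_rot: [0.526, -0.523, 0.474, -0.474]
wrist_force: [-0.3, 0.4, -1.1]
opening: 0.999
t 2.4 pos [569.7 190.9 109.7] F [-0.3  0.4 -1.1] open 0.999
shift cm now [ 0.22  9.97 -0.02] | after turn [0.19 9.97 0.01] turn [-0.003  0.006 -0.003]
[0.643 0.197 0.252]
3080 ((567.2515869140625, 189.29788208007812), (31.32485008239746, 53.98003005981445), 5.235401153564453) 0.03527843317340923
```

View pics/w1.png

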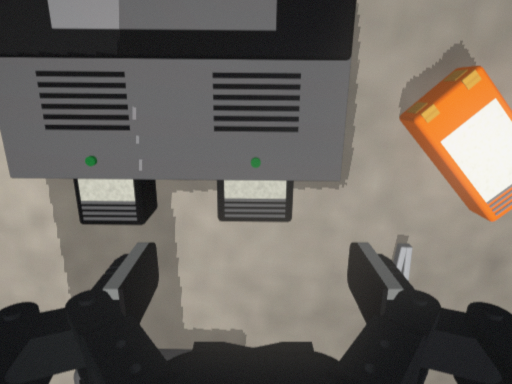

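Wrist view: the fingers straddle the wide tail at (255,200), and the neighbouring tail at (115,200) is clear of the left finger. The tail measures (…,189.3) and 54 mm wide, which agrees. Descending.

```bash
python3 -m jog '[[[0.2,2.5,0],[0,0.006,0],8.54],[[0,2.5,0],[0,0,0],8.54],[[0,2.5,0],[0,0,0],8.54],[[0,1.5,0],[0,0,0],8.54],[[0,0.5,0],[0,0,0],8.54],[[0,0,0],[0,0,0],8.54]]'; python3 g.py 570 189.3 10 5.5
```

```text
time_s: 2.95
eef_pos: [0.5768, 0.1871, 0.0216]
eef_rot: [0.527, -0.518, 0.473, -0.479]
wrist_force: [-0.3, -0.3, -0.0]
opening: 0.998
t 2.95 pos [576.8 187.1  21.6] F [-0.3 -0.3 -0. ] open 0.998
shift cm now [-0.28  1.15 -0.67] | after turn [-0.29  1.16 -0.65] turn [-0.016 -0.003 -0.002]
```

```bash
python3 -m jog '[[[-0.28,0.3,-0.67],[-0.016,0,0],8.54],[[0,0.4,0],[0,0,0],8.54],[[0,0,0],[0,0,0],8.54]]'; python3 g.py 570 189.3 10 5.5
```

```text
time_s: 3.2
eef_pos: [0.5716, 0.1893, 0.018]
eef_rot: [0.524, -0.521, 0.476, -0.476]
wrist_force: [-0.1, -0.4, 0.0]
opening: 0.997
t 3.2 pos [571.6 189.3  18. ] F [-0.1 -0.4  0. ] open 0.997
shift cm now [-0.01  0.8  -0.16] | after turn [-0.01  0.8  -0.16] turn [-0.003 -0.003 -0.002]
```

```bash
python3 -m jog '[[[0,0.5,-0.16],[-0.003,-0.003,0],8.54],[[0,0.4,0],[0,0,0],8.54],[[0,0,0],[0,0,0],8.54]]'; python3 g.py 570 189.3 10 5.5; python3 -m jog '[[[0,0,0],[0,0,0],4.5],[[0,0,0],[0,0,0],4.5],[[0,0,0],[0,0,0],4.5],[[0,0,0],[0,0,0],4.5],[[0,0,0],[0,0,0],4.5],[[0,0,0],[0,0,0],4.5],[[0,0,0],[0,0,0],4.5],[[0,0,0],[0,0,0],4.5]]'; python3 g.py 570 189.3 10 5.5
```

```text
time_s: 3.45
eef_pos: [0.5718, 0.1897, 0.011]
eef_rot: [0.525, -0.522, 0.475, -0.476]
wrist_force: [-1.0, -0.7, -0.4]
opening: 1.002
t 3.45 pos [571.8 189.7  11. ] F [-1.  -0.7 -0.4] open 1.002
shift cm now [ 0.02  0.09 -0.19] | after turn [ 0.02  0.1  -0.19] turn [-0.004  0.    -0.002]
time_s: 4.12
eef_pos: [0.572, 0.1898, 0.0115]
eef_rot: [0.525, -0.522, 0.475, -0.476]
wrist_force: [-0.4, -0.2, -0.6]
opening: 0.619
t 4.12 pos [572.  189.8  11.5] F [-0.4 -0.2 -0.6] open 0.619
shift cm now [ 0.03  0.15 -0.21] | after turn [ 0.03  0.15 -0.21] turn [-0.005  0.001 -0.002]
```

```bash
python3 -m jog '[[[0,-0.1,-0.3],[0,0,0],4.5],[[0,0,-0.8],[0,0,0],4.5],[[0,0,-1],[0,0,0],4.5],[[0,0,-1],[0,0,0],4.5],[[0,0,-1],[0,0,0],4.5],[[0,0,-1],[0,0,0],4.5],[[0,0,-1],[0,0,0],4.5]]'; python3 g.py 470 180 11.5 5.5
```

```text
time_s: 4.7
eef_pos: [0.5071, 0.1832, 0.0113]
eef_rot: [0.525, -0.522, 0.475, -0.476]
wrist_force: [0.2, 0.5, -1.6]
opening: 0.621
t 4.7 pos [507.1 183.2  11.3] F [ 0.2  0.5 -1.6] open 0.621
shift cm now [-0.04 -0.04 -3.73] | after turn [-0.04 -0.02 -3.73] turn [-0.005  0.    -0.002]
```

```bash
python3 -m jog '[[[0,0,-1.5],[0,0,0],4.5],[[0,0,-1.5],[0,0,0],4.5],[[0,0,-1],[0,0,0],4.5],[[0,0,0],[0,0,0],4.5],[[0,0.3,0],[0,0,0],4.5],[[0,0.2,0],[0,0,0],4.5],[[0,0,0],[0,0,0],4.5]]'; python3 g.py 467 180 3.5 5.5
```

```text
time_s: 5.28
eef_pos: [0.4587, 0.1787, 0.0042]
eef_rot: [0.524, -0.523, 0.476, -0.475]
wrist_force: [0.2, 0.7, -3.3]
opening: 0.621
t 5.28 pos [458.7 178.7   4.2] F [ 0.2  0.7 -3.3] open 0.621
shift cm now [-0.04  0.07  0.84] | after turn [-0.05  0.07  0.84] turn [ 0.     0.001 -0.002]
```

```bash
python3 -m jog '[[[0,0.1,0],[0,0,0],4.5],[[0,0,0],[0,0,0],4.5]]'; python3 -m jog '[[[0,0.1,0],[0,0,0],4.5],[[0,0,0],[0,0,0],4.5]]'; python3 g.py 467 180 3.5 5.5
```

```text
time_s: 5.45
eef_pos: [0.4598, 0.1788, 0.0036]
eef_rot: [0.524, -0.523, 0.476, -0.475]
wrist_force: [-1.5, -0.8, -0.5]
opening: 0.62
time_s: 5.62
eef_pos: [0.4608, 0.1789, 0.0038]
eef_rot: [0.524, -0.523, 0.476, -0.475]
wrist_force: [0.2, 0.0, -2.2]
opening: 0.621
t 5.62 pos [460.8 178.9   3.8] F [ 0.2  0.  -2.2] open 0.621
shift cm now [-0.05  0.03  0.63] | after turn [-0.05  0.03  0.63] turn [ 0.     0.001 -0.002]
```

```bash
python3 -m jog '[[[0,0.05,0],[0,0,0],8.54],[[0,0,0],[0,0,0],8.54],[[0,0,0],[0,0,0],8.54],[[0,0,0],[0,0,0],8.54],[[0,0,0],[0,0,0],8.54],[[0,-1,0],[0,0,0],8.54],[[0,-2,0],[0,0,0],8.54],[[0,-2.5,0],[0,0,0],8.54],[[0,-2.5,0],[0,0,0],8.54],[[0,-2,0],[0,0,0],8.54],[[0,0,0],[0,0,0],8.54]]'; python3 - <<'E'
from h import *
for n in("wrist","top"):
    c=cam(n);P=cloud(c);Z=P[...,2];save(c,"p_"+n+".png")
    m=(Z>.02)&(Z<.036)&(P[...,0]>.37)&(P[...,0]<.575)&(P[...,1]>.13)&(P[...,1]<.235)
    k,l,s,_=cv2.connectedComponentsWithStats(m.astype(np.uint8));i=1+s[1:,4].argmax();p=P[l==i]
    A=np.c_[p[:,:2],np.ones(len(p))];print(n,len(p),cv2.minAreaRect((p[:,:2]*1000).astype(np.float32)),np.median(p[:,2]),"slope",np.linalg.lstsq(A,p[:,2],rcond=None)[0])
E
python3 g.py 494 182 100 5.5
```

```text
time_s: 6.53
eef_pos: [0.462, 0.1785, 0.1092]
eef_rot: [0.524, -0.523, 0.476, -0.475]
wrist_force: [2.7, 0.8, 0.6]
opening: 1.0
wrist 11098 ((491.686279296875, 181.46737670898438), (105.01663970947266, 54.06631851196289), 5.487458229064941) 0.027250090363855624 slope [-2.96193342e-03  5.36692794e-05  2.86488738e-02]
top 368 ((508.37823486328125, 182.7180938720703), (72.16573333740234, 54.20932388305664), 6.785406589508057) 0.028287812113229706 slope [0.00015898 0.00940019 0.02655521]
t 6.63 pos [460.1 178.1 105.9] F [ 0.3  0.8 -1. ] open 1.003
shift cm now [-0.06  0.58  3.41] | after turn [-0.06  0.59  3.41] turn [ 0.004 -0.    -0.002]
```

View pics/p_wrist.png

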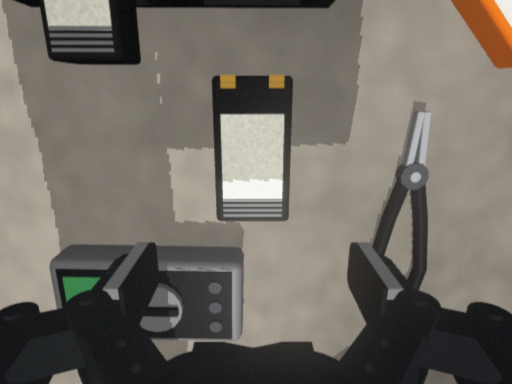

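The picture shows the pack flat on the table at (252,148), brass contacts at (252,81) away from the arm. It measures 105×54, top at 27–28 mm, no slope. Next, regrip across the middle.

```bash
python3 -m jog '[[[-0.1,1,2],[0,0,0],8.54],[[0,1,1],[0,0,0],8.54],[[0,1,0],[0,0,0],8.54],[[0,0.5,0],[0,0,0],8.54],[[0,0,0],[0,0,0],8.54]]'; python3 g.py 491.7 181.5 5 5.5
```

```text
time_s: 7.05
eef_pos: [0.486, 0.1817, 0.0646]
eef_rot: [-0.521, 0.526, -0.479, 0.472]
wrist_force: [-0.2, -0.7, -0.2]
opening: 1.004
t 7.05 pos [486.  181.7  64.6] F [-0.2 -0.7 -0.2] open 1.004
shift cm now [0.08 5.95 0.64] | after turn [0.07 5.96 0.57] turn [ 0.012 -0.    -0.001]
```

```bash
python3 -m jog '[[[0.07,1.5,0.55],[0.012,0,0],8.54],[[0,1.5,0],[0,0,0],8.54],[[0,1.5,0],[0,0,0],8.54],[[0,0.5,0],[0,0,0],8.54],[[0,0,0],[0,0,0],8.54]]'; python3 g.py 491.7 181.5 5 5.5
```

```text
time_s: 7.47
eef_pos: [0.4861, 0.1811, 0.0102]
eef_rot: [-0.522, 0.525, -0.477, 0.473]
wrist_force: [-0.3, -0.2, 0.3]
opening: 1.0
t 7.47 pos [486.1 181.1  10.2] F [-0.3 -0.2  0.3] open 1.0
shift cm now [0.02 0.52 0.56] | after turn [0.02 0.52 0.56] turn [ 0.007  0.    -0.001]
```

```bash
python3 -m jog '[[[0,0.2,0.55],[0.007,0,0],8.54],[[0,0.2,0.1],[0,0,0],8.54],[[0,0,0],[0,0,0],8.54]]'; python3 g.py 491.7 181.5 5 5.5
```

```text
time_s: 7.72
eef_pos: [0.4925, 0.1819, 0.0067]
eef_rot: [0.524, -0.523, 0.476, -0.475]
wrist_force: [0.3, 0.2, 0.3]
opening: 0.998
t 7.72 pos [492.5 181.9   6.7] F [0.3 0.2 0.3] open 0.998
shift cm now [ 0.03  0.17 -0.09] | after turn [ 0.03  0.17 -0.09] turn [ 0.     0.001 -0.001]
```

```bash
python3 -m jog '[[[0.03,0.1,-0.09],[0,0,0],8.54],[[0,0,0],[0,0,0],8.54]]'; python3 g.py 491.7 181.5 5 5.5; python3 -m jog '[[[0,0,0],[0,0,0],4.5],[[0,0,0],[0,0,0],4.5],[[0,0,0],[0,0,0],4.5],[[0,0,0],[0,0,0],4.5],[[0,0,0],[0,0,0],4.5],[[0,0,0],[0,0,0],4.5],[[0,0,0],[0,0,0],4.5]]'; python3 g.py 491.7 181.5 5 5.5
```

```text
time_s: 7.88
eef_pos: [0.4927, 0.1817, 0.0068]
eef_rot: [0.524, -0.523, 0.475, -0.475]
wrist_force: [-0.1, 0.3, -0.1]
opening: 1.0
t 7.88 pos [492.7 181.7   6.8] F [-0.1  0.3 -0.1] open 1.0
shift cm now [ 0.01  0.18 -0.11] | after turn [ 0.01  0.18 -0.11] turn [-0.002  0.001 -0.001]
time_s: 8.47
eef_pos: [0.4935, 0.1819, 0.0083]
eef_rot: [0.525, -0.522, 0.475, -0.476]
wrist_force: [0.7, 0.7, 0.4]
opening: 0.613
t 8.47 pos [493.5 181.9   8.3] F [0.7 0.7 0.4] open 0.613
shift cm now [ 0.02  0.33 -0.18] | after turn [ 0.02  0.33 -0.18] turn [-0.004  0.001 -0.001]
```

```bash
python3 -m jog '[[[0,-1,0],[0,0,0],4.5],[[0,-2,0],[0,0,0],4.5],[[0,-2.5,0],[0,0.05,0],4.5],[[0,-2.5,0],[0,0.12,0],4.5],[[0,-2.5,0],[0,0.12,0],4.5],[[0,-2,0],[0,0.12,0],4.5],[[0,-1,0],[0,0.12,0],4.5],[[0,0,0],[0,0.12,0],4.5],[[0,0,0],[0,0.12,0],4.5],[[0,0,0],[0,0.12,0],4.5],[[0,0,0],[0,0.12,0],4.5],[[0,0,0],[0,0.12,0],4.5]]'; python3 g.py 549 -151.5 170 -77.5
```

```text
time_s: 9.47
eef_pos: [0.4895, 0.1812, 0.155]
eef_rot: [0.173, -0.173, 0.686, -0.685]
wrist_force: [0.5, -0.0, -2.3]
opening: 0.622
t 9.47 pos [489.5 181.2 155. ] F [ 0.5 -0.  -2.3] open 0.622
shift cm now [10.56 -1.54 32.11] | after turn [ 1.4  -1.5  33.77] turn [ 0.001  0.276 -0.   ]
```

```bash
python3 -m jog '[[[0,-0.8,0],[0,0.12,0],4.5],[[0,-0.7,1],[0,0.11,0],4.5],[[0,0,2],[0,0.03,0],4.5],[[0.2,0,3.5],[0,0,0],4.5],[[0.2,0,3.8],[0,0,0],4.5],[[0.2,0,3.8],[0,0,0],4.5],[[0.2,0,3.8],[0,0,0],4.5],[[0.2,0,3.5],[0,0,0],4.5],[[0.2,0,3],[0,0,0],4.5],[[0,0,2],[0,0,0],4.5],[[0,0,0],[0,0,0],4.5]]'; python3 g.py 549 -151.5 170 -77.5
```

```text
time_s: 10.38
eef_pos: [0.5349, -0.0881, 0.1756]
eef_rot: [0.078, -0.078, 0.703, -0.703]
wrist_force: [0.1, -0.1, -2.5]
opening: 0.615
t 10.38 pos [534.9 -88.1 175.6] F [ 0.1 -0.1 -2.5] open 0.615
shift cm now [0.02 0.55 6.5 ] | after turn [0.   0.56 6.5 ] turn [ 0.001  0.003 -0.001]
```

```bash
python3 -m jog '[[[0,0.2,3],[0,0,0],4.5],[[0,0.2,2],[0,0.003,0],4.5],[[0,0,1.5],[0,0,0],4.5],[[0,0,0],[0,0,0],4.5],[[0,0,0],[0,0,0],4.5]]'; python3 g.py 549 -151.5 165 -77.5;  python3 - <<'E'
from h import *
c=cam("wrist");P=cloud(c);Z=P[...,2];save(c,"w3.png");o=ctrl.get_obs()
c["frame"]
print("tcp",o["eef_pos"],"cam",(-c["R"].T@c["t"]).round(3))
def fit(lo,hi,name,mn=150):
    m=(Z>lo)&(Z<hi);k,l,s,_=cv2.connectedComponentsWithStats(m.astype(np.uint8))
    for i in range(1,k):
        if s[i,4]<mn: continue
        p=P[l==i];r=cv2.minAreaRect((p[:,:2]*1000).astype(np.float32));q=(p-o["eef_pos"])@rot(o).as_matrix()*1000
        print(name,s[i],np.round(r[0],1),np.round(r[1],1),round(r[2],1),np.median(p[:,2]).round(4),"tool x",q[:,0].min().round(1),q[:,0].max().round(1),"z",q[:,2].min().round(1),q[:,2].max().round(1))
tz=o["eef_pos"][2]
fit(tz+.012,tz+.026,"pack");fit(.066,.080,"blk");fit(.102,.118,"bar");fit(.042,.054,"floor")
E
```

```text
time_s: 10.8
eef_pos: [0.548, -0.1533, 0.1725]
eef_rot: [0.076, -0.077, 0.704, -0.702]
wrist_force: [0.1, 0.4, -1.0]
opening: 0.621
t 10.8 pos [ 548.  -153.3  172.5] F [ 0.1  0.4 -1. ] open 0.621
shift cm now [-0.14  0.75 -0.16] | after turn [-0.14  0.75 -0.16] turn [ 0.003 -0.002  0.001]
tcp [ 0.54813404 -0.15325398  0.17266015] cam [ 0.564 -0.227  0.314]
pack [  154   148   198   200 25394] [ 549.5 -158.3] [80.4 92.6] 12.2 0.1914 tool x -40.4 40.0 z -41.1 51.5
blk [ 161  121   52  123 2194] [ 595.8 -144.6] [34.8 99.6] 12.4 0.0731 tool x -65.8 -31.0 z -47.7 51.8
blk [ 291  120   51  124 2112] [ 503.7 -165.9] [34.6 98.6] 12.7 0.0731 tool x 28.6 63.2 z -46.2 52.4
blk [ 122  179   33   61 1486] [ 631.4 -114.4] [22.4 52.1] 12.2 0.0766 tool x -101.0 -78.6 z -45.8 6.3
blk [ 349  178   32   62 1474] [ 458.3 -152. ] [22.6 52.6] 12.2 0.0765 tool x 76.2 98.8 z -46.6 6.1
bar [ 198    0  105   19 1871] [ 574.5 -268.1] [60.   8.9] 12.2 0.1068 tool x -31.1 28.9 z 113.7 122.6
floor [ 213  121   77   22 1647] [ 557.9 -192. ] [60.5 18. ] 12.2 0.0472 tool x -31.5 29.0 z 31.2 49.3
floor [173 160  15  52 572] [ 606.8 -134.6] [ 8.9 44.8] 13.1 0.0474 tool x -65.6 -56.6 z -27.7 17.1
floor [318 160  12  51 435] [ 488.6 -160.8] [ 6.8 44.8] 12.0 0.0474 tool x 56.2 63.1 z -27.4 17.3
```

View pics/w3.png

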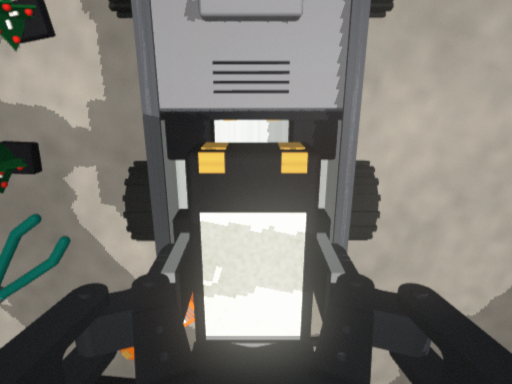

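Wrist view: pack held square with its contacts (252,160) towards the bay's rear wall (252,115). The pocket centre is about 1.2 mm to the tool's −x and the lengthwise fit is about 0.6 mm off. Lowering with checks.

```bash
python3 -m jog '[[[-0.1,1.5,-0.1],[0,0,0],4.5],[[0,2,0],[0,0,0],4.5],[[0,1.5,0],[0,0,0],4.5],[[0,0.5,0],[0,0,0],4.5],[[0,0,0],[0,0,0],4.5]]'; python3 g.py 549.1 -152.4 95 -77.5
```

```text
time_s: 11.27
eef_pos: [0.5494, -0.1463, 0.1182]
eef_rot: [0.079, -0.078, 0.704, -0.702]
wrist_force: [0.4, 0.2, -2.1]
opening: 0.617
t 11.27 pos [ 549.4 -146.3  118.2] F [ 0.4  0.2 -2.1] open 0.617
shift cm now [0.17 2.32 0.59] | after turn [0.16 2.32 0.59] turn [ 0.003  0.004 -0.002]
```

```bash
python3 -m jog '[[[0.15,0.8,0.55],[0.003,0.004,0],4.5],[[0,0.8,0.1],[0,0,0],4.5],[[0,0.4,0],[0,0,0],4.5],[[0,0,0],[0,0,0],4.5],[[0,0,0],[0,0,0],4.5]]'; python3 g.py 549.1 -152.4 95 -77.5
```

```text
time_s: 11.68
eef_pos: [0.5505, -0.1524, 0.0987]
eef_rot: [-0.079, 0.076, -0.702, 0.703]
wrist_force: [0.7, -0.3, -2.9]
opening: 0.615
t 11.68 pos [ 550.5 -152.4   98.7] F [ 0.7 -0.3 -2.9] open 0.615
shift cm now [ 0.14  0.37 -0.03] | after turn [ 0.14  0.37 -0.03] turn [-0.002  0.002 -0.004]
```

```bash
python3 -m jog '[[[0.14,0.3,0],[-0.002,0.002,-0.004],4.5],[[0.02,0.3,0],[0,0,0],4.5],[[0.02,0,0],[0,0,0],4.5],[[0,0,0],[0,0,0],4.5]]'; python3 g.py 549.1 -152.4 95 -77.5;python3 -m jog '[[[0,0,0],[0,0,0],4.5]]'; python3 g.py 549.1 -152.4 95 -77.5
```

```text
time_s: 12.02
eef_pos: [0.5494, -0.1534, 0.0933]
eef_rot: [-0.077, 0.076, -0.703, 0.703]
wrist_force: [-0.4, 0.3, -2.7]
opening: 0.619
t 12.02 pos [ 549.4 -153.4   93.3] F [-0.4  0.3 -2.7] open 0.619
shift cm now [ 0.   -0.17 -0.11] | after turn [ 0.   -0.17 -0.11] turn [-0.001 -0.001 -0.001]
time_s: 12.1
eef_pos: [0.5494, -0.1535, 0.0933]
eef_rot: [-0.077, 0.076, -0.703, 0.703]
wrist_force: [0.6, 0.4, -1.7]
opening: 0.611
t 12.1 pos [ 549.4 -153.5   93.3] F [ 0.6  0.4 -1.7] open 0.611
shift cm now [ 0.   -0.17 -0.11] | after turn [ 0.   -0.17 -0.11] turn [-0.001 -0.001 -0.001]
```

```bash
python3 -m jog '[[[0,0.3,-0.1],[0,0,0],4.5],[[0,0.3,0.02],[0,0,0],4.5],[[0,0.2,0.02],[0,0,0],4.5],[[0,0,0],[0,0,0],4.5]]'; python3 g.py 549.1 -152.4 56 -77.5
```

```text
time_s: 12.43
eef_pos: [0.5496, -0.153, 0.085]
eef_rot: [-0.077, 0.076, -0.702, 0.703]
wrist_force: [0.4, 0.1, -2.4]
opening: 0.615
t 12.43 pos [ 549.6 -153.    85. ] F [ 0.4  0.1 -2.4] open 0.615
shift cm now [ 0.04  2.9  -0.07] | after turn [ 0.04  2.9  -0.06] turn [-0.002 -0.001 -0.002]
```

```bash
python3 -m jog '[[[0.04,0.4,-0.05],[-0.002,0,-0.002],4.5],[[0,0.4,0.03],[0,0,0],4.5],[[0,0.3,0.03],[0,0,0],4.5],[[0,0,0],[0,0,0],4.5]]'; python3 g.py 549.1 -152.4 56 -77.5
```

```text
time_s: 12.77
eef_pos: [0.5491, -0.1531, 0.0726]
eef_rot: [0.076, -0.077, 0.703, -0.703]
wrist_force: [-0.0, -0.3, -1.6]
opening: 0.613
t 12.77 pos [ 549.1 -153.1   72.6] F [-0.  -0.3 -1.6] open 0.613
shift cm now [-0.02  1.66 -0.06] | after turn [-0.02  1.66 -0.06] turn [ 0.001 -0.001  0.001]
```

```bash
python3 -m jog '[[[0,0.4,-0.03],[0,0,0],4.5],[[0,0.4,0.03],[0,0,0],4.5],[[0,0.2,0.03],[0,0,0],4.5],[[0,0,0],[0,0,0],4.5]]'; python3 g.py 549.1 -152.4 56 -77.5; python3 -m jog '[[[0,0.2,0],[0,0,0],4.5],[[0,0,0],[0,0,0],4.5]]';
```

```text
time_s: 13.1
eef_pos: [0.549, -0.1533, 0.0611]
eef_rot: [0.076, -0.077, 0.703, -0.703]
wrist_force: [-0.2, -0.3, -2.2]
opening: 0.616
t 13.1 pos [ 549.  -153.3   61.1] F [-0.2 -0.3 -2.2] open 0.616
shift cm now [-0.03  0.52 -0.09] | after turn [-0.03  0.51 -0.09] turn [ 0.001 -0.001  0.001]
time_s: 13.27
eef_pos: [0.5489, -0.1533, 0.0588]
eef_rot: [0.076, -0.077, 0.703, -0.703]
wrist_force: [-0.2, 0.6, -2.7]
opening: 0.613
```

```bash
for i in 1 2 3; do python3 -m jog '[[[0,0.12,0],[0,0,0],4.5],[[0,0,0],[0,0,0],4.5]]' | grep -v rot; done
```

```text
time_s: 13.43
eef_pos: [0.549, -0.1534, 0.0576]
wrist_force: [-0.3, -0.6, -2.6]
opening: 0.618
time_s: 13.6
eef_pos: [0.5493, -0.1535, 0.0567]
wrist_force: [0.5, -1.0, -3.0]
opening: 0.619
time_s: 13.77
eef_pos: [0.5498, -0.1537, 0.0568]
wrist_force: [-0.2, -0.3, -2.8]
opening: 0.614
```

```bash
for i in 1 2 3; do python3 -m jog '[[[0,0.15,0],[0,0,0],4.5],[[0,0,0],[0,0,0],4.5]]' | grep -v rot; done; python3 g.py 549.1 -152.4 56 -77.5
```

```text
time_s: 13.93
eef_pos: [0.5504, -0.154, 0.0567]
wrist_force: [0.4, -0.1, -2.3]
opening: 0.618
time_s: 14.1
eef_pos: [0.5509, -0.1541, 0.0566]
wrist_force: [-0.8, 0.3, -2.2]
opening: 0.618
time_s: 14.27
eef_pos: [0.5513, -0.1543, 0.0566]
wrist_force: [-0.1, 0.1, -2.2]
opening: 0.612
t 14.27 pos [ 551.3 -154.3   56.6] F [-0.1  0.1 -2.2] open 0.612
shift cm now [ 0.17  0.06 -0.23] | after turn [ 0.17  0.06 -0.23] turn [-0.002 -0.    -0.002]
```

```bash
python3 -m jog '[[[0.15,0.35,-0.1],[0,0,0],4.5]]' | grep -v rot; python3 -m jog '[[[0,0.35,0],[0,0,0],4.5]]' | grep -v rot; python3 g.py 549.1 -152.8 56 -77.5
```

```text
time_s: 14.35
eef_pos: [0.5515, -0.1544, 0.0562]
wrist_force: [-8.5, 7.1, 46.4]
opening: 0.613
time_s: 14.43
eef_pos: [0.5515, -0.1544, 0.0562]
wrist_force: [-20.7, 9.6, 44.0]
opening: 0.618
t 14.43 pos [ 551.5 -154.4   56.2] F [-20.7   9.6  44. ] open 0.618
shift cm now [ 0.2   0.01 -0.21] | after turn [ 0.2   0.02 -0.21] turn [-0.004  0.001 -0.004]
```

The pack is on the floor: firm contact at exactly the expected height. Relax, release, rise and check.

```bash
python3 -m jog '[[[0,-0.05,0],[0,0,0],4.5],[[0,0,0],[0,0,0],4.5]]'|grep force; python3 -m jog '[[[0,0,0],[0,0,0],7],[[0,0,0],[0,0,0],7],[[0,0,0],[0,0,0],7],[[0,0,0],[0,0,0],7],[[0,-0.5,0],[0,0,0],7],[[0,-1,0],[0,0,0],7],[[0,-2,0],[0,0,0],7],[[0,-2.5,0],[0,0,0],7],[[0,-2.5,0],[0,0,0],7],[[0,-1,0],[0,0,0],7],[[0,0,0],[0,0,0],7]]'; python3 - <<'E'
from h import *
c=cam("wrist");P=cloud(c);Z=P[...,2];save(c,"w4.png")
m=(Z>.0745)&(Z<.083)&(P[...,0]>.5)&(P[...,0]<.6)&(abs(P[...,1]+.152)<.075)
m=cv2.morphologyEx(m.astype(np.uint8),cv2.MORPH_OPEN,np.ones((5,5)))
k,l,s,_=cv2.connectedComponentsWithStats(m);i=1+s[1:,4].argmax();p=P[l==i]
A=np.c_[p[:,:2],np.ones(len(p))];print(s[i],cv2.minAreaRect((p[:,:2]*1000).astype(np.float32)),np.median(p[:,2]),"slope",np.linalg.lstsq(A,p[:,2],rcond=None)[0])
E
python3 g.py 575 -270 130 -77.5
```

```text
wrist_force: [-0.5, 0.5, -2.7]
time_s: 15.52
eef_pos: [0.5503, -0.1538, 0.1564]
eef_rot: [-0.078, 0.076, -0.702, 0.704]
wrist_force: [0.9, 0.2, 0.1]
opening: 0.82
[ 218  176   67   48 1231] ((552.9859619140625, -149.57806396484375), (51.861480712890625, 31.230937957763672), 29.51064682006836) 0.07549060954704792 slope [-2.82585415e-05 -1.82931893e-03  7.52553747e-02]
t 15.57 pos [ 550.2 -153.8  155.6] F [ 0.4 -0.2  0.9] open 0.821
shift cm now [ 0.1   2.59 11.87] | after turn [ 0.09  2.56 11.88] turn [-0.003  0.    -0.002]
```

View pics/w4.png

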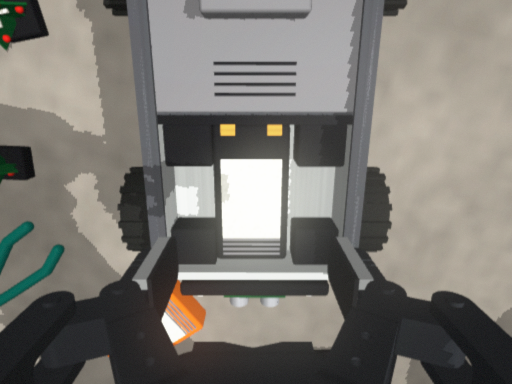

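The picture shows the pack seated between the four blocks, contacts (252,130) at the rear wall, top at z = 0.0755 (0.076 expected) with no slope. Next, pinch the cover bar by its ends; the hand's orientation already fits.

```bash
python3 -m jog '[[[0.05,0,3],[0,0,0],8.54],[[0.05,0,3],[0,0,0],8.54],[[0,0.5,3],[0,0,0],8.54],[[0,0.5,2],[0,0,0],8.54],[[0,0.5,0],[0,0,0],8.54],[[0,0,0],[0,0,0],8.54]]'|grep time; python3 g.py 574.9 -269.2 94 -77.5
```

```text
time_s: 16.07
t 16.07 pos [ 571.  -262.5  132.7] F [-0.1  1.  -1. ] open 0.998
shift cm now [-0.24  3.87  0.76] | after turn [-0.23  3.87  0.74] turn [0.004 0.003 0.003]
```

```bash
python3 -m jog '[[[-0.23,1,0.75],[0.004,0.003,0.003],8.54],[[0,1,0.1],[0,0,0],8.54],[[0,0.7,0.1],[0,0,0],8.54],[[0,0,0],[0,0,0],8.54]]'|grep time; python3 g.py 574.9 -269.2 94 -77.5
```

```text
time_s: 16.4
t 16.4 pos [ 572.7 -267.3  100. ] F [-0.3  0.3 -0.7] open 1.0
shift cm now [-0.17  0.6   0.23] | after turn [-0.17  0.6   0.23] turn [0.006 0.001 0.005]
```

```bash
python3 -m jog '[[[-0.17,0.4,0.25],[0.006,0.001,0.005],8.54],[[0,0.2,0],[0,0,0],8.54],[[0,0,0],[0,0,0],5],[[0,0,0],[0,0,0],5],[[0,0,0],[0,0,0],5],[[0,0,0],[0,0,0],5],[[0,0,0],[0,0,0],5],[[0,0,0],[0,0,0],5]]'|grep -v rot; python3 g.py 549.1 -152.4 94 -77.5
```

```text
time_s: 17.07
eef_pos: [0.5742, -0.267, 0.0937]
wrist_force: [0.4, -0.4, -1.7]
opening: 0.672
t 17.07 pos [ 574.2 -267.    93.7] F [ 0.4 -0.4 -1.7] open 0.672
shift cm now [ -0.06  -0.03 -11.73] | after turn [ -0.03  -0.03 -11.73] turn [0.    0.003 0.002]
```

```bash
python3 -m jog '[[[0,0,-0.5],[0,0,0],5],[[0,0,-1],[0,0,0],5],[[0,0,-1.2],[0,0,0],5],[[0,0,-1.2],[0,0,0],5],[[0,0,-1.2],[0,0,0],5]]'|grep -v rot; python3 g.py 549.1 -152.4 94 -77.5
```

```text
time_s: 17.48
eef_pos: [0.563, -0.2163, 0.0937]
wrist_force: [1.8, -2.0, -3.0]
opening: 0.674
t 17.48 pos [ 563.  -216.3   93.7] F [ 1.8 -2.  -3. ] open 0.674
shift cm now [-0.03 -0.05 -6.54] | after turn [-0.03 -0.03 -6.54] turn [-0.004  0.001 -0.   ]
```

```bash
python3 -m jog '[[[0,0,-1.2],[0,0,0],5],[[0,0,-1.2],[0,0,0],5],[[0,0,-1.2],[0,0,0],5],[[0,0,-1],[0,0,0],5],[[0,0,-0.6],[0,0,0],5],[[0,0,0],[0,0,0],5]]'|grep -v rot; python3 g.py 549.1 -152.4 94 -77.5
```

```text
time_s: 17.98
eef_pos: [0.5494, -0.1547, 0.0937]
wrist_force: [1.4, -2.1, -5.4]
opening: 0.676
t 17.98 pos [ 549.4 -154.7   93.7] F [ 1.4 -2.1 -5.4] open 0.676
shift cm now [-0.02 -0.03 -0.23] | after turn [-0.02 -0.03 -0.23] turn [-0.002  0.004 -0.   ]
```

```bash
for i in 1 2 3; do python3 -m jog '[[[0,0,-0.25],[0,0,0],5],[[0,0,-0.1],[0,0,0],5]]'|egrep 'pos|force'; done
```

```text
eef_pos: [0.5485, -0.1507, 0.0938]
wrist_force: [2.1, -1.4, -4.3]
eef_pos: [0.5478, -0.1477, 0.0937]
wrist_force: [2.3, -1.3, -3.2]
eef_pos: [0.5478, -0.1475, 0.0938]
wrist_force: [3.1, -2.7, -5.4]
```

```bash
for i in 1 2; do python3 -m jog '[[[0,0,-0.3],[0,0,0],5]]'|egrep 'pos|force';done; python3 -m jog '[[[0,0,0],[0,0,0],5],[[0,0,0],[0,0,0],8.54],[[0,0,0],[0,0,0],8.54],[[0,0,0],[0,0,0],8.54],[[0,0,0],[0,0,0],8.54],[[0,-1,0],[0,0,0],8.54],[[0,-2,0],[0,0,0],8.54],[[0,-2.5,0],[0,0,0],8.54],[[0,-2.5,0],[0,0,0],8.54],[[0,-2,0],[0,0,0],8.54],[[0,0,0],[0,0,0],8.54]]'; python3 - <<'E'
from h import *
c=cam("wrist");P=cloud(c);Z=P[...,2];save(c,"w5.png")
a=np.radians(102.45);xr=np.array([np.cos(a),np.sin(a)]);yr=np.array([-xr[1],xr[0]]);b=np.array([.549,-.1517])
Q=np.stack([(P[...,:2]-b)@xr,(P[...,:2]-b)@yr],-1)*1000
for n,lo,hi in(("bar",.103,.114),("cover",.087,.0945)):
    m=(Z>lo)&(Z<hi)&(abs(Q[...,1])<50)&(abs(Q[...,0])<110);q=Q[m];print(n,m.sum(),"x",np.percentile(q[:,0],[0.5,50,99.5]).round(1),"y",np.percentile(q[:,1],[.5,99.5]).round(1))
E
```

```text
eef_pos: [0.5477, -0.1473, 0.0938]
wrist_force: [4.7, -16.6, -10.5]
eef_pos: [0.5478, -0.1474, 0.0938]
wrist_force: [4.8, -12.9, -10.8]
time_s: 19.57
eef_pos: [0.5464, -0.1448, 0.2016]
eef_rot: [-0.078, 0.077, -0.698, 0.708]
wrist_force: [1.0, -0.3, 0.7]
opening: 0.999
bar 1210 x [-5.4 -0.   7. ] y [-29.2  29.2]
cover 15916 x [-57.5  -9.3  59.3] y [-49.5  49.5]
```

View pics/w5.png

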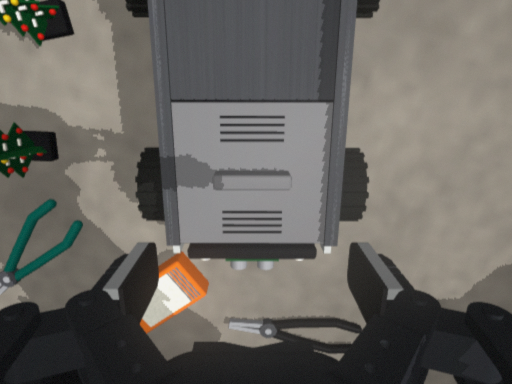

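The cover is shut: it met a rigid stop, the bar is at the bay centre to within 1 mm, and the hand is clear.

```bash
python3 -c "
from bench import ctrl
print(ctrl.hand_in())"
```

```text
the job is handed in; nothing more can be done
None
```

The wide pack is in the rover's bay with the cover slid shut over it, and I handed the job in at about 19.6 s.

- **Draw and lay down:** I drew the pack out of the charger's right-hand bay by its tail and laid it on the table. It measured 105 × 54 mm there, top at 27–28 mm, with no slope.
- **Into the bay:** I regripped it across its middle, turned it so the brass contacts faced the rear springs, and lowered it until it met the floor.
    - After release its top was at 75.5 mm against 76 expected, again with no slope.
    - The last 2 mm were slow and hard to read. I confirmed the floor with one firm press of about 46 N through the fingers, then relaxed before opening.
    - I judged contact with the springs only from the picture and the pack's position.
- **Cover:** I pinched the cover bar by its ends and slid it forward to a rigid stop, pushing with about 17 N. The bar then measured about 0 mm from the bay centre, so the cover is fully shut.

In the last picture the hand was clear of everything. The pliers, cutters and trees in view looked untouched. I did not measure the tall pack again after the first pull, but it was seen still in the charger after the pack was laid down.

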